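# Find the stamped parts crate and push it into the dispatch lane

### The job

Tip both green crates over onto a long side, each where it stands, to see which one is stamped underneath. Then push the stamped crate, lying as it is, over the bench until it is wholly between the two strips of tape of the dispatch lane, and leave the other lying where it was tipped. Only push and tip with the fingers: do not lift either crate, and leave everything else alone.

Things in the scene. Friction and masses are not known exactly. Their poses are not given: they have to be found in the camera images.
- crate_stamped: open-topped empty parts crate of green sheet steel; upright it is 80 mm deep (its x), 130 wide (its y), 110 high (its z), walls and floor 3 mm. Starts upright, x roughly away from the robot. Origin: centre of its underside, z out of the mouth. In the middle of its underside is the stamp, a white ring 56 mm across with a cross in it; standing, it looks just like the other crate
- crate_plain: the other crate, the same in every respect but without a stamp on its green underside
- crate_stamped_center (a point): centre of the stamped crate's outer box, 55 mm above its underside; axes as the crate's. Crates weigh 0.24 to 0.48 kg, friction on the bench 0.5 to 0.7: pushed near the rim, square to a long (130 mm) wall, a crate tips over its bottom edge on the side pushed towards, falling by itself beyond about 45 degrees; pushed low down it slides
- crate_plain_center (a point): centre of the plain crate's outer box, 55 mm above its underside; axes as the crate's
- lane: dispatch lane: two parallel strips of pale masking tape stuck flat on the bench between the crates (nothing to bump against), each 420 mm long and 25 mm wide, 200 mm apart between their inner edges. Origin at the lane's centre on the bench; x runs along the strips, y across them (inner edges at y = +100 and -100 mm), z up
- corner0 (a point): outer corner of the stamped crate at x = -40, y = -65, z = 0 mm in the crate's frame
- corner1 (a point): outer corner of the stamped crate at x = -40, y = +65, z = 0 mm in the crate's frame
- corner2 (a point): outer corner of the stamped crate at x = -40, y = -65, z = 110 mm in the crate's frame
- corner3 (a point): outer corner of the stamped crate at x = -40, y = +65, z = 110 mm in the crate's frame
- hammer: bystander: body hammer with wooden handle lying on the bench, 300 mm long, 30 mm thick; origin near its middle, on the underside
- dolly: bystander: steel panel-beating dolly, 55 x 85 x 36 mm; origin under its centre
- pliers: bystander: locking pliers lying flat, 190 x 60 x 16 mm; origin near the middle, on the underside
- cutting_disc: bystander: worn cutting disc lying flat, 115 mm diameter, 6 mm thick; origin under its centre
- tin: bystander: round metal tin with a paper label, 72 mm diameter, 85 mm high; origin under its centre
- file: bystander: flat file with wooden handle, 300 mm long, 21 mm thick; origin on the underside, 140 mm from the handle's end
- tape_roll: bystander: roll of masking tape lying flat, 100 mm outside diameter, 25 mm high; origin under its centre
Things that resemble listed ones, but are neither listed nor needed, are in the scene too. Leave any yellow look-alike of the crate_plain alone.

How it is judged:
By the outcome, as a careful person would: the job done as asked, in the order asked, and still so for the second after the job is handed in, with the robot touching nothing.
It also fails if it takes over 72 s, if anything falls off the work surface, if the arm or the gripper's body presses on something with over 40 N, if the wrist force passes 120 N, or if a joint passes its speed limit or range.

### The arm

A 7-joint arm with a two-finger parallel gripper is mounted at the origin on the work surface. World frame = base frame: x ahead of the robot, y to its left, z up, the work surface at z = 0. Lengths are in m, angles in rad, forces in N, time in s.
With the tool pointing down it reaches from about 0.35 to 0.9 m from the base axis. Payload 8.1 kg.
Tool frame: the origin (TCP) lies midway between the tips of the shut fingers; the grasp point (between the pads) lies 19 mm behind it; z points along the fingers, x is the direction in which the jaws open and shut, and the axes are right-handed (so a half turn about z gives the same grasp; the last joint's range is limited). The gripper opens to 92 mm and grips with 3 to 60 N. Pads are 19 mm wide; open, the fingers measure 130 mm over their backs; the gripper's body (75 mm by 190 mm) begins 47 mm behind the grasp point.
Start: joints at [1.132, 0.434, 0.025, 1.573, -0.012, 1.134, -0.075], TCP at [0.206, -0.59, 0.227] pointing down, gripper open.
Joint ranges: [-2.62, 2.62], [-0.44, 2.09], [-1.27, 1.32], [0.08, 2.57], [-1.32, 4.46], [0.12, 2], [-2.74, 2.74]. Speed limits (rad/s): [2.22, 2.22, 3.01, 3.01, 3.14, 3.14, 3.14].

### API

Orientations are given as a rotation vector (axis times angle).
In Python, from workcell import r, eyes gives the robot as it stands.
- The arm moves only by the tool drive_tool, never from a script. Its argument "deltas" is a list that holds one entry, the list of rows, each a list of 5 numbers: the shift along the tool's x, y, z in cm, then the turn about the tool's z in degrees, then the closure in counts, from 0 (fully open) to 255 (shut). A call has 1 to 8 rows; each row is the pose to reach, as a shift and turn from the pose measured when the call began, along the tool's axes at that moment; what a row does not reach only later rows make up. A row lasts 1/10 s, in which the tool goes at most 50 mm and 8.59 degrees, less where a joint would pass 70% of its speed; a pose out of reach is approached as far as the arm can. A call with a gripper value outside its range is refused whole. The fingers move at their own pace and stop on an object; "squeeze" is the grip in N (left out, the last holds). Time passes only in rows, so rows that repeat a pose let the fingers close. It gives the time, the measured TCP pose, the force and the opening at its end, in the units of the state.
- r.get_obs(): the state, without advancing time (a new reading comes with each control period).
- eyes.get_image(name): name is "scene" or "top"; returns a dict with "frame" (420x560x3 uint8, red, green, blue), "intrinsics" (3x3 intrinsics, pixels), "k1" (the pictures are not rectified: a ray, as slopes to the right and down, at radius r is drawn at 1 + k1 r^2 times it, then the intrinsics apply), "world_to_cam" (4x4, takes a point from world to camera coordinates). Camera axes: x right, y up, looking along -z (the intrinsics and any distortion apply to the point x, -y, -z); pixel columns grow to the right and rows downward; lengths in m; the calibration is good to about 2 mm. A picture is of the moment at which its call begins. There is no depth.
- r.hand_in(): hands the job in, once; it reports no verdict.
The state is a dict: "t": time; "joint_positions": joint angles; "dq": joint speeds; "joint_torque": joint torques, N m; "ee_pos": TCP position; "tcp_rot": TCP orientation; "ft_force": force on the tool from outside, world axes, zero at the start; "wrist_torque": the same for the moment, N m; "finger_gap": opening from 0.0 (shut) to 1.0 (fully open).
Only numpy, scipy, OpenCV 4.12 (cv2) and the standard library are available. Lean on these libraries where they do the work, as an engineer would, in place of code of your own. Each camera call takes 0.05 s, during which the arm holds its last target.

## Working session

There is one attempt and no reset: what is moved stays moved. The work goes in short steps, Python scripts to look and compute and a tool call to move; the robot and the scene stay as the last step left them, time stands still between calls to the robot, and variables do not carry over. Pictures are saved under pics/ and viewed, and the job is handed in when it is done.

Besides the shell and the picture viewer there is one more tool, called after "Emit:" in YAML: its name, and indented under it one key for each argument. drive_tool: Moves the arm, as the interface text tells. Its arguments: {"type":"object","properties":{"deltas":{"type":"array"},"squeeze":{"type":"number"}},"required":["deltas"]}

```bash
mkdir -p pics; ls; cat > h.py <<'E'
import numpy as np, cv2
from workcell import r, eyes
def snap(name,fn):
    d=eyes.get_image(name); cv2.imwrite('pics/'+fn,d['frame'][:,:,::-1]); 
    np.savez('pics/'+fn+'.npz',K=d['intrinsics'],k1=d['k1'],T=d['world_to_cam'],f=d['frame']); return d
def load(fn):
    z=np.load('pics/'+fn+'.npz'); return dict(intrinsics=z['K'],k1=float(z['k1']),world_to_cam=z['T'],frame=z['f'])
def proj(d,P):
    P=np.atleast_2d(P); T=np.array(d['world_to_cam']); c=P@T[:3,:3].T+T[:3,3]
    s=np.c_[c[:,0]/-c[:,2],-c[:,1]/-c[:,2]]; s=s*(1+d['k1']*(s**2).sum(1,keepdims=True))
    K=np.array(d['intrinsics']); return np.c_[s,np.ones(len(s))]@K.T[:,:2]
def unproj(d,uv,z=0):
    uv=np.atleast_2d(uv).astype(float); K=np.array(d['intrinsics']); p=np.c_[uv,np.ones(len(uv))]@np.linalg.inv(K).T
    q=p[:,:2]; s=q.copy()
    for _ in range(20): s=q/(1+d['k1']*(s**2).sum(1,keepdims=True))
    T=np.array(d['world_to_cam']); R=T[:3,:3]; o=-R.T@T[:3,3]
    ray=np.c_[s[:,0],-s[:,1],-np.ones(len(s))]@R
    return o+ray*((z-o[2])/ray[:,2])[:,None]
E
python3 - <<'E'
from h import *
for n in('scene','top'):
    d=snap(n,n+'0.png'); print(n,d['intrinsics'],d['k1'],d['world_to_cam'])
print(r.get_obs())
E
```

```text
pics
scene [[389.39610542   0.         274.01136967]
 [  0.         389.39610542 210.93376891]
 [  0.           0.           1.        ]] -0.06242393032035093 [[-0.5667523   0.82372837  0.01622956  0.2534184 ]
 [-0.6198611  -0.43929598  0.65022401  0.29760593]
 [ 0.54273754  0.35845588  0.75956918 -1.73998295]
 [ 0.          0.          0.          1.        ]]
top [[425.44515845   0.         280.00510307]
 [  0.         425.44515845 206.76915343]
 [  0.           0.           1.        ]] -0.06661671390161654 [[-3.46217335e-02 -9.99400374e-01 -4.76702194e-04  8.07514737e-02]
 [ 9.76841653e-01 -3.39410087e-02  2.11254333e-01 -5.48588066e-01]
 [-2.11143839e-01  6.84832867e-03  9.77431010e-01 -1.27022876e+00]
 [ 0.00000000e+00  0.00000000e+00  0.00000000e+00  1.00000000e+00]]
{'t': 0.1, 'joint_positions': array([ 1.13238696,  0.4351691 ,  0.02495201,  1.57399013, -0.01159627,
        1.13401845, -0.07512765]), 'dq': array([-0.00028708, -0.0017715 , -0.00134412, -0.00246114, -0.00058668,
        0.0001455 ,  0.00148384]), 'joint_torque': array([ 3.36451056e-03, -6.69115520e+01,  9.88016725e-01, -3.15143824e+01,
       -6.05513714e-02,  3.74378229e-02,  9.31742875e-05]), 'ee_pos': array([ 0.20576751, -0.58966962,  0.22601958]), 'tcp_rot': array([-2.56077864e+00,  1.81863608e+00,  1.95112777e-03]), 'ft_force': array([ 0.29082296, -0.56628212, -0.46727192]), 'wrist_torque': array([0.02853619, 0.02070226, 0.00433978]), 'finger_gap': 1.0017784688789313}
```

View pics/scene0.png

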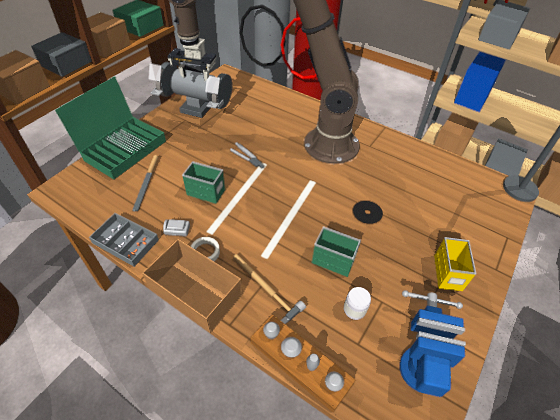

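View pics/top0.png

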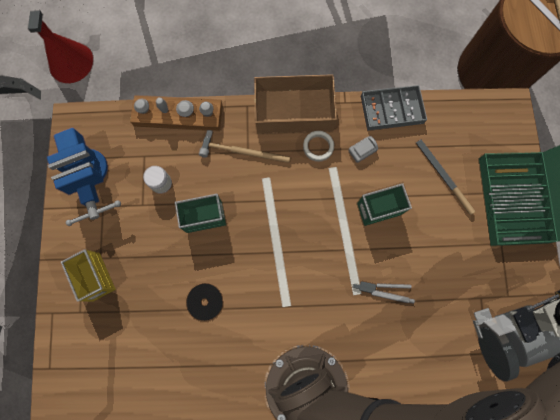

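```bash
python3 - <<'E'
from h import *
d=load('top0.png'); f=d['frame'][:,:,::-1]
a=cv2.resize(f[180:250,150:250],None,fx=5,fy=5,interpolation=cv2.INTER_CUBIC)
b=cv2.resize(f[170:240,340:440],None,fx=5,fy=5,interpolation=cv2.INTER_CUBIC)
cv2.imwrite('pics/c0.png',np.vstack([a[:300],b[:300]]))
P={'lane':[(262,179),(270,178),(281,306),(290,305),(330,168),(338,167),(351,294),(358,293)],'disc':[(205,302)],'hammer':[(203,155),(208,133),(289,159)],'dolly':[(363,149)],'pliers':[(354,288),(411,300),(411,287)],'ring':[(319,146)],'file':[(418,141),(473,215)],'tinbase':[(163,190)],'tintop':[(154,178)]}
for k,v in P.items(): print(k,unproj(d,v,0.085 if k=='tintop' else 0.02 if k in('dolly','hammer','ring','file') else 0)[:,:2].round(3).tolist())
E
```

```text
lane [[0.66, 0.118], [0.662, 0.091], [0.247, 0.069], [0.249, 0.041], [0.69, -0.11], [0.693, -0.137], [0.276, -0.152], [0.278, -0.174]]
disc [[0.267, 0.306]]
hammer [[0.744, 0.31], [0.821, 0.294], [0.72, 0.026]]
dolly [[0.746, -0.221]]
pliers [[0.294, -0.162], [0.25, -0.34], [0.29, -0.344]]
ring [[0.762, -0.075]]
file [[0.769, -0.409], [0.51, -0.564]]
tinbase [[0.634, 0.446]]
tintop [[0.651, 0.452]]
```

View pics/c0.png

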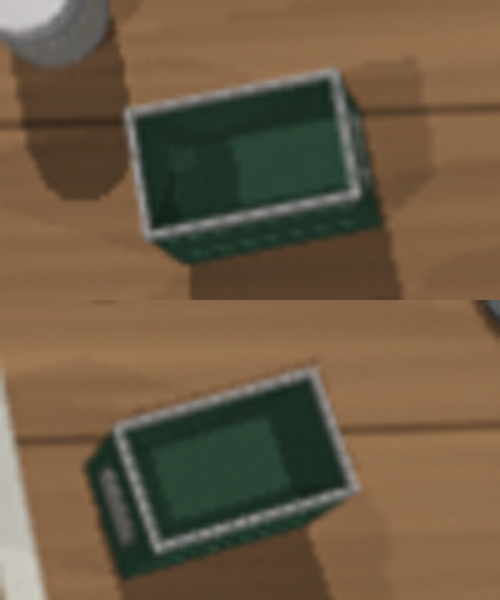

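```bash
python3 - <<'E'
from h import *
from scipy.optimize import least_squares
d=load('top0.png')
def model(p):
    c,s=np.cos(p[2]),np.sin(p[2]); L=np.array([[.04,.065],[.04,-.065],[-.04,-.065],[-.04,.065]])
    return np.c_[L@np.array([[c,s],[-s,c]])+p[:2],np.full(4,.11)]
def fit(uv,n):
    uv=np.array(uv); w=unproj(d,uv,.11)
    e=w-np.roll(w,-1,0); 
    q=least_squares(lambda p:(proj(d,model(p))-uv).ravel(),[*w[:,:2].mean(0),0])
    print(n,q.x.round(4),'deg',np.degrees(q.x[2]).round(1),'sides',np.linalg.norm(e,axis=1).round(3),'rms px',np.sqrt(np.mean(q.fun**2)).round(2)); 
    m=model(q.x); m[:,2]=0; print(m[:,:2].round(3).tolist(), proj(d,m).round(1).tolist())
fit([(175.4,202.4),(217.4,194.4),(222,219),(180.4,227.6)],'L')
fit([(363.2,195.6),(403.4,183.6),(411.2,207.6),(372,220)],'R')
w=unproj(d,[(266,178.5),(285.5,305.5),(334,167.5),(354.5,293.5)],0)[:,:2]
print(np.degrees(np.arctan2(*(w[0]-w[1])[::-1])),np.degrees(np.arctan2(*(w[2]-w[3])[::-1])),w.mean(0),np.linalg.norm(w[0]-w[1]))
E
```

```text
L [0.5362 0.3061 0.1732] deg 9.9 sides [0.129 0.077 0.126 0.079] rms px 0.44
[[0.564, 0.377], [0.587, 0.249], [0.508, 0.235], [0.486, 0.363]] [[183.5, 209.8], [222.5, 201.8], [226.9, 225.4], [187.5, 233.6]]
R [ 0.5447 -0.2631  0.258 ] deg 14.8 sides [0.131 0.077 0.127 0.079] rms px 0.42
[[0.567, -0.19], [0.6, -0.316], [0.523, -0.336], [0.489, -0.21]] [[356.6, 203.3], [393.7, 192.2], [402.0, 214.9], [364.6, 226.3]]
6.806447613920668 5.448816541110855 [ 0.46945379 -0.03173815] 0.41579556036126597
```

```bash
cat >> h.py <<'E'
from scipy.spatial.transform import Rotation as Ro
def state():
    o=r.get_obs(); R=Ro.from_rotvec(o['tcp_rot']).as_matrix(); p=np.array(o['ee_pos']); return o,p,R
def plan(targets,yaw=None):
    """targets world xyz; yaw: wanted world heading deg of tool x"""
    o,p,R=state(); h=np.degrees(np.arctan2(R[1,0],R[0,0]))
    print('t',round(o['t'],2),'p',p.round(4),'heading',h.round(1),'tilt z',R[:,2].round(3),'F',np.round(o['ft_force'],1),'gap',round(o['finger_gap'],2))
    turn=0 if yaw is None else -((yaw-h+180)%360-180)
    for t in targets: print((R.T@(np.array(t)-p)*100).round(2).tolist(),'turn',round(turn,1))
def inc(crate,pts):
    x,y,a=crate; c,s=np.cos(a),np.sin(a)
    return [[x+c*u-s*v,y+s*u+c*v,z] for u,v,z in pts]
CL=(0.5362,0.3061,0.1732); CR=(0.5447,-0.2631,0.258)
E
python3 - <<'E'
from h import *
plan(inc(CR,[(.09,0,.227),(.09,0,.095)]),-75.2)
E
```

```text
t 0.1 p [ 0.2058 -0.5897  0.226 ] heading -70.8 tilt z [-0.001  0.001 -1.   ] F [ 0.3 -0.6 -0.5] gap 1.0
[-18.97, -51.73, -0.08] turn 4.4
[-18.95, -51.73, 13.12] turn 4.4
```

Emit:
drive_tool:
  deltas:
    - [[-1,-2,-0.5,0.5,60],[-2.6,-6,-1,1,120],[-4.2,-10.5,-1,2,130],[-5.8,-15,-1,3,130],[-7.4,-19.5,-1,4,130],[-9,-24,-1,4.4,130],[-10.6,-28.5,-1,4.4,130],[-12,-32,-1,4.4,130]]
  squeeze: 20

```text
t: 0.9
ee_pos: [0.4705, -0.3683, 0.2358]
tcp_rot: [-2.49, 1.913, 0.003]
ft_force: [-0.3, -0.2, 0.2]
finger_gap: 0.492
```

```bash
python3 - <<'E'
from h import *
plan(inc(CR,[(.09,0,.227),(.09,0,.095)]),-75.2)
E
```

```text
t 0.9 p [ 0.4705 -0.3683  0.2358] heading -75.0 tilt z [-0.     0.002 -1.   ] F [-0.3 -0.2  0.2] gap 0.49
[-8.22, -18.88, 0.91] turn 0.2
[-8.19, -18.88, 14.11] turn 0.2
```

Emit:
drive_tool:
  deltas:
    - [[-1.6,-4,0,0.2,130],[-3.4,-8,0,0.2,130],[-5.2,-12,0,0.2,130],[-7,-16,0,0.2,130],[-8.2,-18.9,1.5,0.2,130],[-8.2,-18.9,6,0.2,130],[-8.2,-18.9,10.5,0.2,130],[-8.2,-18.9,14.1,0.2,130]]

```text
t: 1.7
ee_pos: [0.6309, -0.2393, 0.0921]
tcp_rot: [-2.488, 1.917, 0.006]
ft_force: [-0.8, -0.2, 0.5]
finger_gap: 0.486
```

```bash
python3 - <<'E'
from h import *
import math
pts=[(.052,0,.095)]
for th in (0,10,20,30,40,50):
    a=math.radians(th); pts.append((-(-.04+ -(0)) *0 + (-.04+ .08*math.cos(a)-.095*math.sin(a))+.0095,0,.08*math.sin(a)+.095*math.cos(a)))
plan(inc(CR,pts),-75.2)
snap('scene','s1.png')
E
```

```text
t 1.7 p [ 0.6309 -0.2393  0.0921] heading -75.2 tilt z [-0.003  0.003 -1.   ] F [-0.8 -0.2  0.5] gap 0.49
[0.1, 3.74, -0.29] turn -0.0
[0.1, 3.99, -0.29] turn -0.0
[0.1, 5.76, -1.53] turn -0.0
[0.09, 7.73, -2.44] turn -0.0
[0.09, 9.82, -3.0] turn -0.0
[0.09, 11.97, -3.19] turn -0.0
[0.09, 14.13, -3.0] turn -0.0
```

View pics/s1.png

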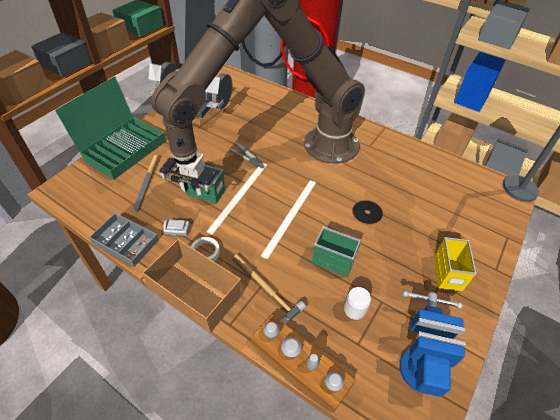

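Emit:
drive_tool:
  deltas:
    - [[0.1,2,-0.1,0,130],[0.1,3.4,-0.2,0,130],[0.1,4.1,-0.3,0,130],[0.1,4.8,-0.7,0,130],[0.1,5.5,-1.1,0,130],[0.1,6.2,-1.5,0,130],[0.1,6.9,-1.8,0,130],[0.1,7.6,-2.1,0,130]]

```text
t: 2.55
ee_pos: [0.5544, -0.2593, 0.1086]
tcp_rot: [2.487, -1.916, -0.017]
ft_force: [2.3, 0.7, 2.9]
finger_gap: 0.488
```

```bash
python3 - <<'E'
from h import *
plan([])
snap('scene','s2.png')
d=snap('top','t2.png')
f=d['frame'][:,:,::-1]; g=load('s2.png')['frame'][:,:,::-1]
cv2.imwrite('pics/c2.png',np.hstack([cv2.resize(f[150:290,320:460],None,fx=2.8,fy=2.8),cv2.resize(g[120:260,130:270],None,fx=2.8,fy=2.8)]))
E
```

```text
t 2.55 p [ 0.5544 -0.2593  0.1086] heading -75.2 tilt z [-0.01   0.005 -1.   ] F [2.3 0.7 2.9] gap 0.49
```

View pics/c2.png

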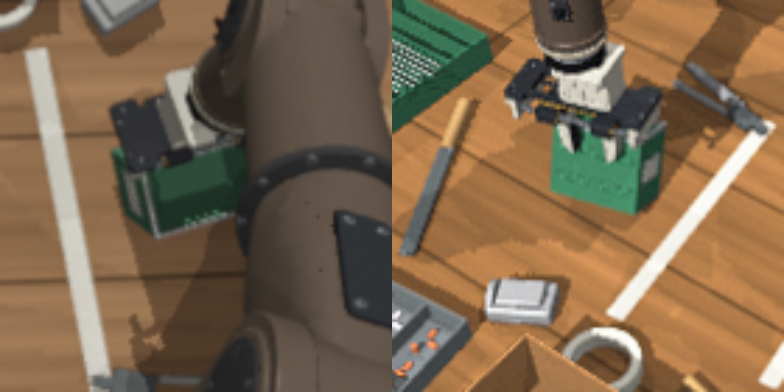

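Emit:
drive_tool:
  deltas:
    - [[0,0.8,-0.3,0,130],[0,1.6,-0.6,0,130],[0,2.4,-0.8,0,130],[0,3.2,-1,0,130],[0,4,-1.1,0,130],[0,4.8,-1.1,0,130],[0,5.6,-1.1,0,130],[0,6.2,-1.1,0,130]]

```text
t: 3.45
ee_pos: [0.4926, -0.2759, 0.1198]
tcp_rot: [2.485, -1.917, -0.019]
ft_force: [0.5, -0.9, -0.3]
finger_gap: 0.493
```

```bash
python3 - <<'E'
from h import *
plan([])
snap('scene','s3.png')
d=snap('top','t3.png')
f=d['frame'][:,:,::-1]; g=load('s3.png')['frame'][:,:,::-1]
cv2.imwrite('pics/c3.png',np.hstack([cv2.resize(f[150:290,320:460],None,fx=2.8,fy=2.8),cv2.resize(g[120:260,130:270],None,fx=2.8,fy=2.8)]))
E
```

```text
t 3.45 p [ 0.4926 -0.2759  0.1198] heading -75.3 tilt z [-0.012  0.005 -1.   ] F [ 0.5 -0.9 -0.3] gap 0.49
```

View pics/c3.png

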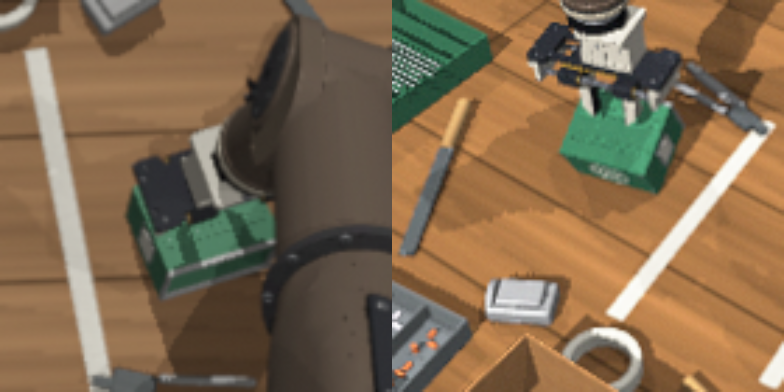

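Emit:
drive_tool:
  deltas:
    - [[0,0,-1.5,0,130],[0,0,-4,0,130],[0,0,-7,0,130],[0,0,-10,0,130],[0,0,-11,0,130]]

```text
t: 4.05
ee_pos: [0.4955, -0.277, 0.2329]
tcp_rot: [2.485, -1.918, -0.012]
ft_force: [1.3, -0.1, 0.1]
finger_gap: 0.49
```

```bash
python3 - <<'E'
from h import *
snap('scene','s4.png')
d=snap('top','t4.png')
plan(inc(CL,[(.09,0,.227),(.09,0,.095)]),-80.1)
f=d['frame'][:,:,::-1]; g=load('s4.png')['frame'][:,:,::-1]
cv2.imwrite('pics/c4.png',np.hstack([cv2.resize(f[150:290,320:460],None,fx=2.8,fy=2.8),cv2.resize(g[120:260,130:270],None,fx=2.8,fy=2.8)]))
E
```

```text
t 4.15 p [ 0.4948 -0.2768  0.2312] heading -75.3 tilt z [-0.009  0.003 -1.   ] F [-0.4  0.5 -1.1] gap 0.49
[-54.59, -27.75, 0.5] turn 4.8
[-54.52, -27.85, 13.7] turn 4.8
```

View pics/c4.png

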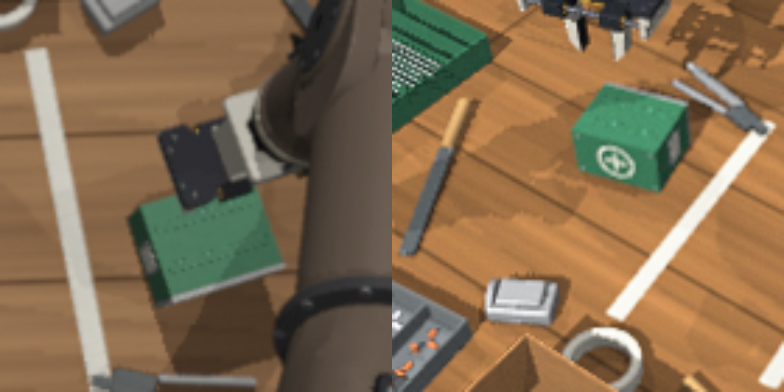

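The right-hand crate is lying down and shows the white ring and cross, so it is the stamped one. Next I tip the left crate.

Emit:
drive_tool:
  deltas:
    - [[-3,-1.5,0,0.5,130],[-7.5,-3.8,0,1.5,130],[-12,-6.1,0,2.5,130],[-16.5,-8.4,0,3.5,130],[-21,-10.7,0,4.8,130],[-25.5,-13,0,4.8,130],[-30,-15.3,0,4.8,130],[-34,-17.3,0,4.8,130]]

```text
t: 4.95
ee_pos: [0.5754, 0.0981, 0.2299]
tcp_rot: [2.401, -2.018, -0.017]
ft_force: [1.7, -0.4, 0.4]
finger_gap: 0.487
```

```bash
python3 - <<'E'
from h import *
plan(inc(CL,[(.09,0,.227),(.09,0,.095)]),-80.1)
E
```

```text
t 4.95 p [0.5754 0.0981 0.2299] heading -80.1 tilt z [-0.011  0.003 -1.   ] F [ 1.7 -0.4  0.4] gap 0.49
[-21.16, -8.72, 0.3] turn 0.0
[-21.09, -8.86, 13.5] turn 0.0
```

Emit:
drive_tool:
  deltas:
    - [[-4,-2.2,0,0,130],[-8.5,-4.2,0,0,130],[-13,-6.2,0,0,130],[-17.5,-8,0,0,130],[-20.5,-8.9,1,0,130],[-21.1,-8.9,5,0,130],[-21.1,-8.9,9.5,0,130],[-21.1,-8.9,13.5,0,130]]

```text
t: 5.75
ee_pos: [0.6235, 0.3218, 0.0908]
tcp_rot: [2.4, -2.014, -0.019]
ft_force: [0.7, 0.5, -0.1]
finger_gap: 0.487
```

```bash
python3 - <<'E'
from h import *
plan(inc(CL,[(.09,0,.095),(.0495,0,.095)]),-80.1)
E
```

```text
t 5.75 p [0.6235 0.3218 0.0908] heading -80.0 tilt z [-0.014  0.002 -1.   ] F [ 0.7  0.5 -0.1] gap 0.49
[0.04, -0.12, -0.42] turn 0.1
[0.04, 3.93, -0.37] turn 0.1
```

Emit:
drive_tool:
  deltas:
    - [[0,1.8,-0.3,0,130],[0,3.3,-0.4,0,130],[0,4.1,-0.5,0,130],[0,4.8,-0.9,0,130],[0,5.5,-1.3,0,130],[0,6.2,-1.7,0,130],[0,6.9,-2.0,0,130],[0,7.6,-2.3,0,130]]

```text
t: 6.55
ee_pos: [0.5486, 0.3085, 0.1153]
tcp_rot: [2.401, -2.015, -0.019]
ft_force: [0.2, 0.0, 0.5]
finger_gap: 0.495
```

Emit:
drive_tool:
  deltas:
    - [[0,0.8,-0.3,0,130],[0,1.6,-0.6,0,130],[0,2.4,-0.8,0,130],[0,3.2,-1,0,130],[0,4,-1.1,0,130],[0,4.8,-1.1,0,130],[0,5.6,-1.1,0,130],[0,6.2,-1.1,0,130]]

```text
t: 7.35
ee_pos: [0.4867, 0.2976, 0.127]
tcp_rot: [2.4, -2.014, -0.019]
ft_force: [-0.8, -0.1, -0.4]
finger_gap: 0.491
```

Emit:
drive_tool:
  deltas:
    - [[0,0,-1.5,0,130],[0,0,-4,0,130],[0,0,-7,0,130],[0,0,-10,0,130],[0,0,-11,0,130]]

```text
t: 7.85
ee_pos: [0.4891, 0.2983, 0.24]
tcp_rot: [2.404, -2.017, -0.017]
ft_force: [0.4, 0.1, 1.1]
finger_gap: 0.491
```

```bash
python3 - <<'E'
from h import *
snap('scene','s5.png')
snap('top','t5.png'); plan([])
E
```

```text
t 7.95 p [0.4888 0.2979 0.2383] heading -80.0 tilt z [-0.012  0.003 -1.   ] F [ 0.1  0.6 -1.2] gap 0.49
```

View pics/s5.png

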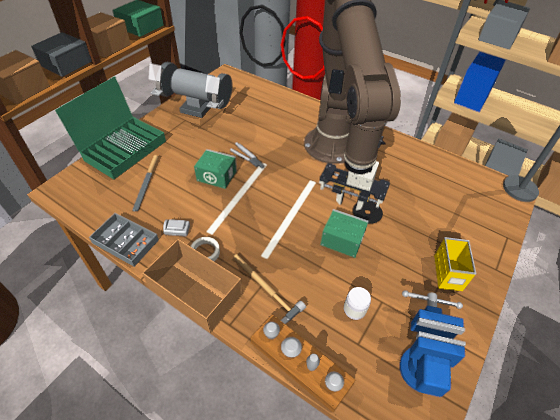

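View pics/t5.png

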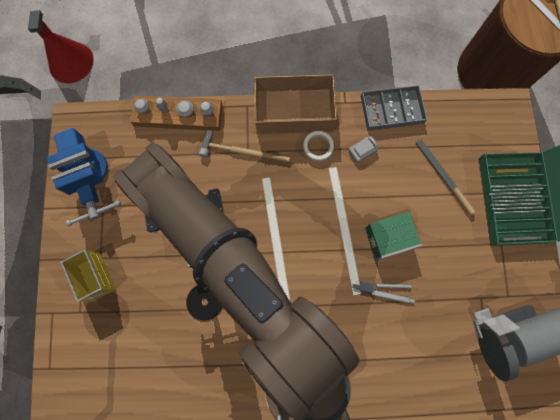

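```bash
python3 - <<'E'
from h import *
f=load('t5.png')['frame'][:,:,::-1]; g=load('s5.png')['frame'][:,:,::-1]
a=cv2.resize(f[200:270,350:430],None,fx=5,fy=5,interpolation=cv2.INTER_CUBIC)
b=cv2.resize(g[200:270,300:380],None,fx=5,fy=5,interpolation=cv2.INTER_CUBIC)
cv2.imwrite('pics/c5.png',np.hstack([a,b]))
E
```

```text
(no output)
```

View pics/c5.png

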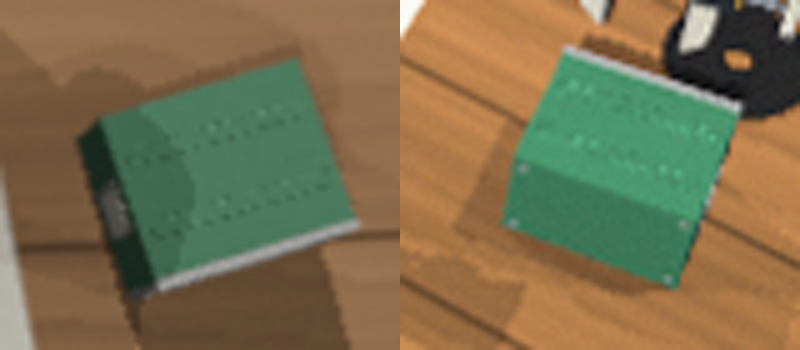

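```bash
cat >> h.py <<'E'
from scipy.optimize import least_squares
def model2(p,z=.08):
    c,s=np.cos(p[2]),np.sin(p[2]); L=np.array([[.055,.065],[.055,-.065],[-.055,-.065],[-.055,.065]])
    return np.c_[L@np.array([[c,s],[-s,c]])+p[:2],np.full(4,z)]
def fit2(d,uv):
    uv=np.array(uv); w=unproj(d,uv,.08); e=w-np.roll(w,-1,0)
    q=least_squares(lambda p:(proj(d,model2(p))-uv).ravel(),[*w[:,:2].mean(0),.1])
    print(q.x.round(4),np.degrees(q.x[2]).round(1),'sides',np.linalg.norm(e,axis=1).round(3),'rms',np.sqrt(np.mean(q.fun**2)).round(2)); 
    c=model2(q.x,0); print(c[:,:2].round(3).tolist())
    a=np.radians(6.1); Lc=(c[:,:2]-[.469,-.032])@np.array([[np.cos(a),-np.sin(a)],[np.sin(a),np.cos(a)]]); print('lane',Lc.round(3).tolist()); return q.x
E
python3 - <<'E'
from h import *
d=load('t5.png')
q=fit2(d,[(370,223.6),(409.4,211.6),(421.6,244.8),(382.4,258)])
plan([])
E
```

```text
[ 0.4483 -0.288   0.2668] 15.3 sides [0.13  0.108 0.128 0.11 ] rms 0.25
[[0.484, -0.211], [0.519, -0.336], [0.412, -0.365], [0.378, -0.24]]
lane [[-0.004, -0.179], [0.017, -0.308], [-0.092, -0.325], [-0.112, -0.197]]
t 7.95 p [0.4888 0.2979 0.2383] heading -80.0 tilt z [-0.012  0.003 -1.   ] F [ 0.1  0.6 -1.2] gap 0.49
```

```bash
python3 - <<'E'
from h import *
print(r.get_obs()['joint_positions'].round(2))
C=(.4483,-.288,.2668)
plan(inc(C,[(.01,-.115,.2),(.01,-.115,.035)]),15.3)
E
```

```text
[-0.42  0.37 -0.29  1.66  0.1   1.14 -2.13]
t 7.95 p [0.4888 0.2979 0.2383] heading -80.0 tilt z [-0.012  0.003 -1.   ] F [ 0.1  0.6 -1.2] gap 0.49
[68.37, 12.06, 3.61] turn -95.3
[68.46, 11.88, 20.11] turn -95.3
```

Emit:
drive_tool:
  deltas:
    - [[3,0.5,0,-4,130],[7.5,1.3,0,-11,130],[12,2.1,0,-18,130],[16.5,2.9,0,-25,130],[21,3.7,0,-32,130],[25.5,4.5,0,-39,130],[30,5.3,0,-46,130],[34,6,0,-52,130]]

```text
t: 8.75
ee_pos: [0.4873, -0.0499, 0.2356]
tcp_rot: [3.049, -0.754, -0.023]
ft_force: [0.5, 0.1, -0.5]
finger_gap: 0.489
```

```bash
python3 - <<'E'
from h import *
C=(.4483,-.288,.2668)
plan(inc(C,[(.01,-.115,.2),(.01,-.115,.035)]),15.3)
E
```

```text
t 8.75 p [ 0.4873 -0.0499  0.2356] heading -27.8 tilt z [-0.015  0.003 -1.   ] F [ 0.5  0.1 -0.5] gap 0.49
[16.28, 30.59, 3.45] turn -43.1
[16.51, 30.52, 19.95] turn -43.1
```

Emit:
drive_tool:
  deltas:
    - [[1.6,3,0,-5,130],[3.7,7,0,-11,130],[5.8,11,0,-17,130],[8,15,0,-23,130],[10.2,19,0,-29,130],[12.3,23,0,-35,130],[14.5,27,0,-41,130],[16.4,30.6,1,-43,130]]

```text
t: 9.55
ee_pos: [0.489, -0.3995, 0.2234]
tcp_rot: [-3.109, -0.42, 0.023]
ft_force: [-0.1, -0.1, 0.3]
finger_gap: 0.491
```

```bash
python3 - <<'E'
from h import *
C=(.4483,-.288,.2668)
plan(inc(C,[(.01,-.115,.2),(.01,-.115,.035)]),15.3)
E
```

```text
t 9.55 p [ 0.489  -0.3995  0.2234] heading 15.4 tilt z [-0.015  0.003 -1.   ] F [-0.1 -0.1  0.3] gap 0.49
[0.04, -0.31, 2.34] turn 0.1
[0.27, -0.2, 18.84] turn 0.1
```

Emit:
drive_tool:
  deltas:
    - [[0.1,-0.1,3,0,130],[0.1,-0.1,7,0,130],[0.2,-0.1,11,0,130],[0.2,-0.1,15,0,130],[0.3,-0.1,18,0,130],[0.3,-0.1,18.8,0,130],[0.3,-0.1,18.8,0,130]]

```text
t: 10.25
ee_pos: [0.4875, -0.3961, 0.0334]
tcp_rot: [-3.106, -0.42, 0.027]
ft_force: [0.0, -0.6, 0.5]
finger_gap: 0.491
```

```bash
python3 - <<'E'
from h import *
C=(.4483,-.288,.2668)
import math
p1=inc(C,[(.01,-.08,.035)])[0]
a=math.radians(6.1); n=np.array([-math.sin(a),math.cos(a),0])
plan([p1]+[(np.array(p1)+n*k).tolist() for k in (.1,.2,.252)],15.3)
snap('scene','s6.png')
E
```

```text
t 10.25 p [ 0.4875 -0.3961  0.0334] heading 15.4 tilt z [-0.018  0.005 -1.   ] F [ 0.  -0.6  0.5] gap 0.49
[0.07, -3.47, -0.13] turn 0.1
[1.69, -13.33, -0.05] turn 0.1
[3.31, -23.2, 0.02] turn 0.1
[4.15, -28.33, 0.06] turn 0.1
```

View pics/s6.png

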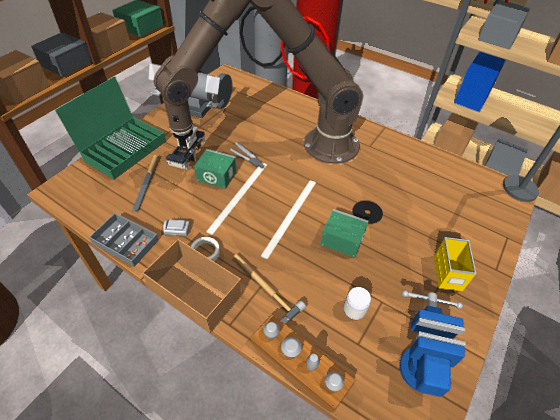

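Emit:
drive_tool:
  deltas:
    - [[0,-1.2,0,0,130],[0,-2.4,0,0,130],[0,-3.2,0,0,130],[0.1,-4,0,0,130],[0.3,-5.2,0,0,130],[0.5,-6.4,0,0,130],[0.7,-7.6,0,0,130],[0.9,-8.8,0,0,130]]

```text
t: 11.1
ee_pos: [0.4741, -0.3088, 0.0359]
tcp_rot: [-3.108, -0.42, 0.023]
ft_force: [1.1, -3.9, 3.2]
finger_gap: 0.493
```

```bash
python3 - <<'E'
from h import *
snap('top','t7.png');d=snap('scene','s7.png'); plan([])
g=d['frame'][:,:,::-1]; f=load('t7.png')['frame'][:,:,::-1]
cv2.imwrite('pics/c7.png',np.hstack([cv2.resize(f[170:310,290:430],None,fx=2.8,fy=2.8),cv2.resize(g[110:250,150:290],None,fx=2.8,fy=2.8)]))
E
```

```text
t 11.2 p [ 0.4738 -0.3066  0.0355] heading 15.6 tilt z [-0.017  0.006 -1.   ] F [-0.   0.3  0.4] gap 0.49
```

View pics/c7.png

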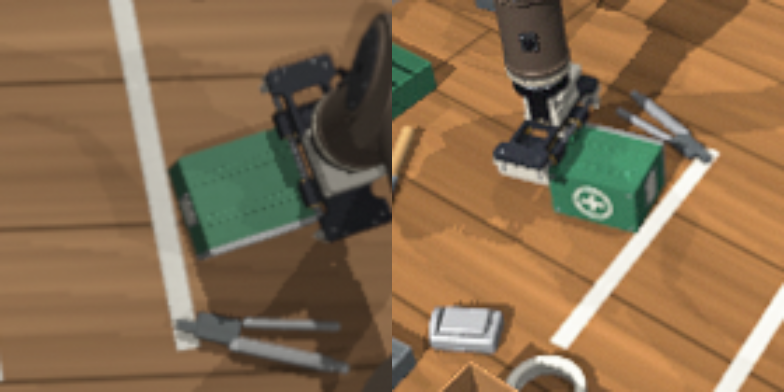

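Emit:
drive_tool:
  deltas:
    - [[0.1,-0.8,0,0,130],[0.3,-2,0,0,130],[0.5,-3.3,0,0,130],[0.7,-4.6,0,0,130],[0.9,-5.9,0,0,130],[1.1,-7.2,0,0,130],[1.3,-8.5,0,0,130],[1.5,-9.5,0,0,130]]

```text
t: 12.0
ee_pos: [0.4626, -0.2095, 0.0362]
tcp_rot: [-3.105, -0.425, 0.025]
ft_force: [0.1, -1.6, -1.1]
finger_gap: 0.489
```

```bash
python3 - <<'E'
from h import *
d=snap('top','t8.png'); plan([])
f=d['frame'][:,:,::-1]
cv2.imwrite('pics/c8.png',cv2.resize(f[170:290,270:390],None,fx=5,fy=5,interpolation=cv2.INTER_CUBIC))
E
```

```text
t 12.05 p [ 0.4626 -0.2078  0.0363] heading 15.7 tilt z [-0.017  0.007 -1.   ] F [ 0.   2.  -0.3] gap 0.49
```

View pics/c8.png

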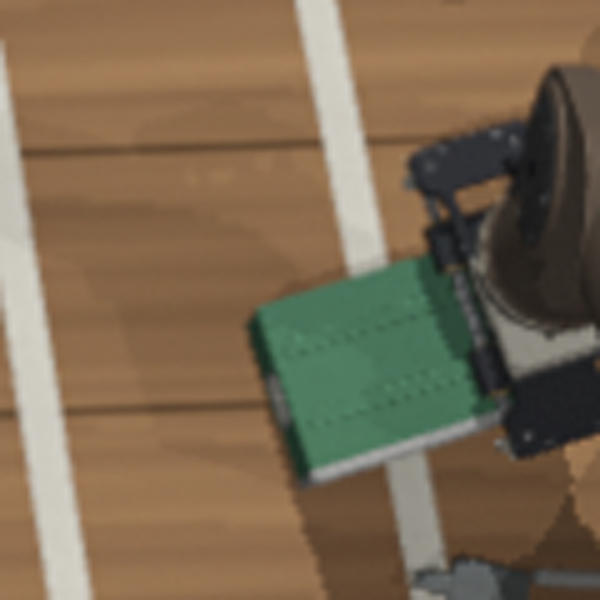

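Emit:
drive_tool:
  deltas:
    - [[0.1,-0.8,0,0,130],[0.3,-2,0,0,130],[0.5,-3.3,0,0,130],[0.7,-4.6,0,0,130],[0.9,-5.9,0,0,130],[1.1,-7.2,0,0,130],[1.3,-8.4,0,0,130],[1.5,-9.2,0,0,130]]

```text
t: 12.85
ee_pos: [0.452, -0.1138, 0.0371]
tcp_rot: [-3.103, -0.429, 0.025]
ft_force: [0.8, -1.3, -1.1]
finger_gap: 0.487
```

```bash
python3 - <<'E'
from h import *
d=snap('top','t9.png'); plan([])
f=d['frame'][:,:,::-1]
cv2.imwrite('pics/c9.png',cv2.resize(f[170:290,250:370],None,fx=5,fy=5,interpolation=cv2.INTER_CUBIC))
E
```

```text
t 12.9 p [ 0.4522 -0.1126  0.0372] heading 15.8 tilt z [-0.017  0.008 -1.   ] F [-0.8  1.1 -1.1] gap 0.49
```

View pics/c9.png

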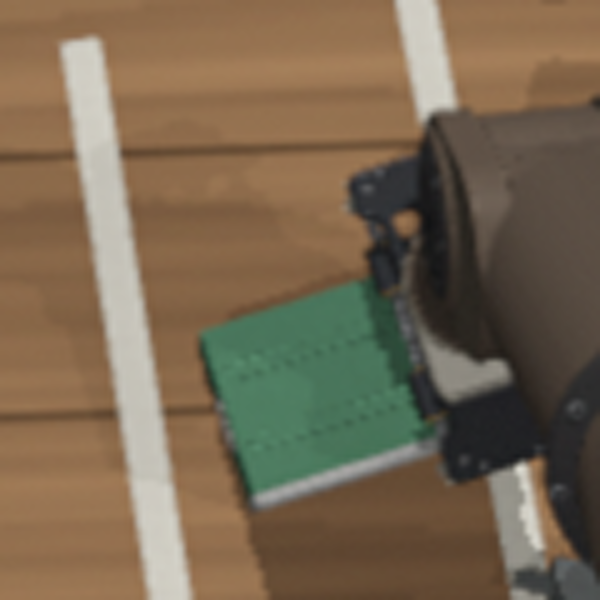

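```bash
python3 - <<'E'
from h import *
d=load('t9.png'); w=unproj(d,[(290.6,237.6),(300.4,271.0)],.08)[:,:2]; print(w,np.linalg.norm(w[0]-w[1]))
a=np.radians(6.1); print((w-[.469,-.032])@np.array([[np.cos(a),-np.sin(a)],[np.sin(a),np.cos(a)]]))
E
```

```text
[[0.44994287 0.03309729]
 [0.34863721 0.007876  ]] 0.10439803308493452
[[-0.01203173  0.06675379]
 [-0.1154439   0.05244046]]
```

Emit:
drive_tool:
  deltas:
    - [[0,-0.3,0,0,130],[0.1,-0.7,0,0,130],[0.1,-0.8,0,0,130],[0.1,0.5,0,0,130],[0,2.5,0,0,130],[0,4.5,0,0,130],[0,5,-4,0,130],[0,5,-8,0,130]]

```text
t: 13.7
ee_pos: [0.4663, -0.1635, 0.1166]
tcp_rot: [-3.101, -0.426, 0.029]
ft_force: [0.9, -0.4, 0.7]
finger_gap: 0.49
```

Emit:
drive_tool:
  deltas:
    - [[0,2,-3,0,130],[0,6,-6,0,130],[0,10,-8,0,130],[0,14.5,-8,0,130],[0,19,-8,0,130],[0,23,-8,0,130],[0,25,-8,0,130],[0,25,-8,0,130]]

```text
t: 14.5
ee_pos: [0.5338, -0.4101, 0.1921]
tcp_rot: [-3.103, -0.418, 0.031]
ft_force: [-0.2, -0.5, 0.7]
finger_gap: 0.489
```

```bash
python3 - <<'E'
from h import *
d=snap('top','t10.png'); snap('scene','s10.png'); plan([])
f=d['frame'][:,:,::-1]
cv2.imwrite('pics/c10.png',cv2.resize(f[170:290,250:370],None,fx=5,fy=5,interpolation=cv2.INTER_CUBIC))
E
```

```text
t 14.6 p [ 0.5346 -0.4055  0.1926] heading 15.6 tilt z [-0.021  0.01  -1.   ] F [ 0.2  0.5 -0.3] gap 0.49
```

View pics/c10.png

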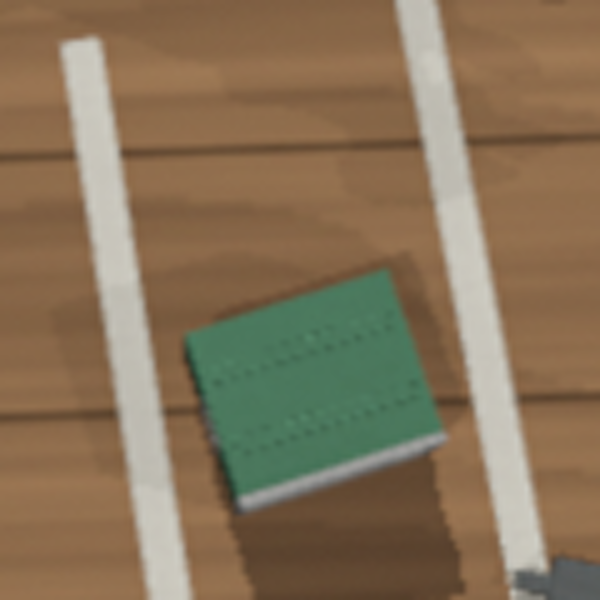

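View pics/s10.png

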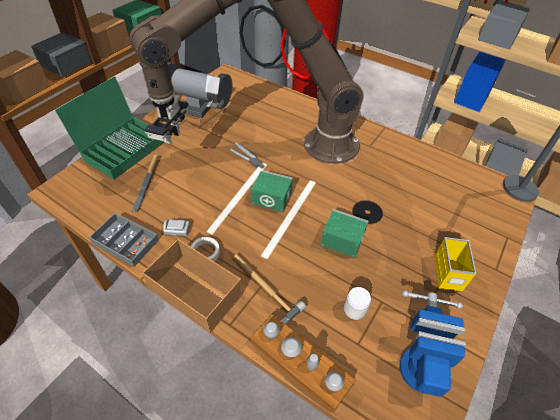

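View pics/t10.png

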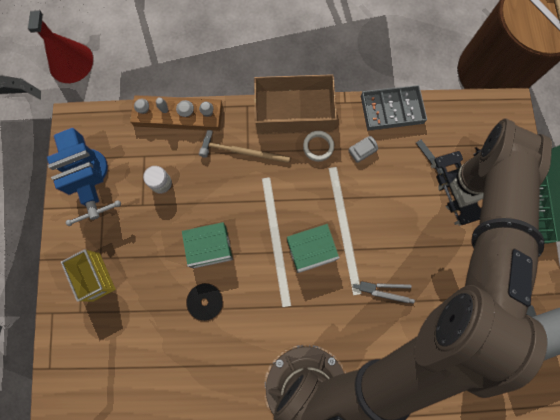

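```bash
python3 - <<'E'
from h import *
d=load('t10.png')
fit2(d,[(250+187/5,170+333/5),(250+388/5,170+269/5),(250+445/5,170+437/5),(250+240/5,170+508/5)])
E
```

```text
[ 0.4184 -0.0333  0.2749] 15.8 sides [0.129 0.107 0.13  0.11 ] rms 0.34
[[0.454, 0.044], [0.489, -0.081], [0.383, -0.111], [0.348, 0.014]]
lane [[-0.007, 0.077], [0.015, -0.051], [-0.094, -0.069], [-0.116, 0.059]]
```

```bash
python3 -c "
from h import *
print(r.hand_in())"
```

```text
the job is handed in; nothing more can be done
None
```

The job is done and handed in at about 14.6 s of the 72 s allowed, though the hand-in reported no verdict. Both crates were tipped toward the robot onto a long side. The right-hand one carried the stamp, and the left-hand one's underside was plain green.

I then pushed the stamped crate, still lying, into the dispatch lane with the fingers. The plain crate was left lying where it was tipped.

Last checks, from the top and scene cameras with the gripper clear of everything:
- **Lane fit:** the stamped crate's corners lie between y = -69 mm and +77 mm across the lane, where the limits are ±100 mm. Along the lane they lie between x = -116 mm and +15 mm, where the strips reach ±210 mm. The crate sits about 10° askew to the strips.
- **Bystanders:** by eye, the other items look where they started. I did not measure them again, and part of the file is hidden by the arm in the last top picture. The scene picture shows it where it was.
- **Forces:** each move reports force only at its end, and those readings stayed near 5 N or less.
- **Failed or disagreeing checks:** none. The crate fit matched the picture corners to about 0.3 px, with sides measuring 107 to 110 mm and 129 to 130 mm against the given 110 and 130 mm.

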